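Refit the captive cover of the dust-extractor filter box

TASK

Put the blue cover back into the top of the grey filter box. It is longer than the opening: tip it, feed one end deep under the orange lip, lower the other end past the grey lip until the cover lies flat on the ledges, then slide it towards the grey lip until it meets the sprung stop hidden there and press it home with a firm push of about 15 N (never more than 25 N anywhere on the box). Let go, leaving it flat with both ends under their lips, and do not disturb the other things on the bench.

Things in the scene. Friction and masses are not known exactly. Their poses are not given: they have to be found in the camera images.
- dust_box: Grey filter box fixed to the bench, 186 (x) x 105 (y) x 57 mm high, open top. Origin on the bench under the opening's centre, z up, +x to the orange lip. Opening x -55..55, y -48.5..48.5 mm between side walls (no side lips). Ledges all round, top at z 36: end ledges from x = +-43, side ledges from y = +-38.5 outward; between them a well down to z 22.
- orange_lip (a point): middle of the upper edge of the orange lip, where it borders the opening (x 55, z 57 mm of the box). The lip is 3 mm thick (underside z 54); the pocket under it, 18 mm high above the ledge, is 34 mm deep to a wall at x = 89 mm.
- grey_lip (a point): middle of the upper edge of the grey lip where it borders the opening (x -55, z 57 mm of the box); 3 mm thick, 18 mm above the ledge. Under it, out of sight, is the end stop with a rubber sprung buffer: its face lies 7 to 19 mm in from this edge (x -62 to -74), set differently each time, so it must be felt. The buffer yields 1 mm per 12 N and springs back.
- cover: Loose blue cover plate 136 (x) x 90 (y) x 6 mm, 0.2 to 0.32 kg, lying flat, handle up. Origin: centre of its underside; z up, x along its length. Handle: black upright rib in the middle, 14 mm thick (x), 56 mm long (y), from z 6 to z 42 mm, to be pinched from above across its thickness (fingers close along x). Same both ways round. On the ledges its origin is at z 36 mm of the box.
- buffer (a joint): compression of the sprung buffer of the hidden end stop, m: 0 free, 0.001 at 12 N, 0.006 bottomed; it does not tell where the stop is set
- x_block_a: violet wax block of X shape, 66 x 78 x 24 mm, bystander; origin under its centre
- dish_pattern: violet wax dish, 109 mm across, 22 mm high, bystander; origin under its centre
- lump_0: orange-brown lump of casting wax, 42 x 40 x 31 mm, bystander; origin under its centre

How it is judged:
By the outcome, as a careful person would: the job done as asked, in the order asked, and still so for the second after the job is handed in, with the robot touching nothing.
It also fails if it takes over 56 s, if anything falls off the work surface, if the arm or the gripper's body presses on something with over 40 N, if the wrist force passes 120 N, or if a joint passes its speed limit or range.

ROBOT

A 6-joint arm with a two-finger parallel gripper is mounted at the origin on the work surface; the furniture and walls round the work are solid. World frame = base frame: x ahead of the robot, y to its left, z up, the work surface at z = 0. Lengths are in m, angles in rad, forces in N, time in s.
With the tool pointing down it reaches from about 0.3 to 0.775 m from the base axis. Payload 14.6 kg.
Tool frame: the origin (TCP) lies on the centre line of the jaws, within the pads' length; the fingertips stand ctrl.tcp_to_tips ahead of it and the grasp point (between the pads) lies 2 mm behind it (ctrl.tcp_to_tips is the distance from the TCP to the fingertips, in m); z points along the fingers, y is the line along which they close (so a half turn about z gives the same grasp; the last joint's range is limited). The gripper opens to 94 mm and grips with 3 to 60 N. Pads are 16 mm wide; open, the fingers measure 119 mm over their backs; the gripper's body (75 mm by 177 mm) begins 78 mm behind the grasp point.
Start: joints at [1.23, 0.3, 1.521, -0, 1.321, -0.067], TCP at [0.149, 0.53, 0.222] pointing down, gripper open.
Joint ranges: [-3.03, 3.03], [-0.79, 2.21], [0.23, 2.52], [-1.04, 4.18], [0, 3.07], [-2.55, 2.55]. Speed limits (rad/s): [2.22, 2.22, 2.57, 3.14, 3.14, 3.14].

INTERFACE

Orientations are given as [roll, pitch, yaw] about the fixed x, y, z axes, in that order (R = Rz(yaw) Ry(pitch) Rx(roll)).
In Python, from station import telemetry, viewer, hand_in, ctrl gives the robot as it stands.
- The arm moves only by the tool step_arm, never from a script. Its argument "plan" is a list of rows, each an object of numbers: "dx", "dy", "dz": the shift along the tool's x, y, z scaled (see below); "rx", "ry", "rz": the turn, a rotation vector about the tool's x, y, z scaled (see below); "claw": the closure, from 0 (fully open) to 1 (shut). In form: [{"dx": .., "dy": .., "dz": .., "rx": .., "ry": .., "rz": .., "claw": ..}, ...]. A call has 1 to 10 rows; each row shifts and turns the commanded pose from where the row before left it, along the tool's axes as they then stand; what a row does not reach is not made up. The controller multiplies each number of a shift by 0.1 m and each number of a turn by 90 degrees. A row lasts 1/10 s, in which the tool goes at most 50 mm and 8.59 degrees, less where a joint would pass 70% of its speed; a pose out of reach is approached as far as the arm can. A call with a number of a shift or a turn outside -1 to 1 is refused whole. A call with a gripper value outside its range is refused whole. The fingers move at their own pace and stop on an object; "grip_force" is the grip in N (left out, the last holds). Time passes only in rows, so rows that do not move let the fingers close. It gives the time, the measured TCP pose, the force, the opening and the grip force at its end, in the units of the state.
- telemetry.get_obs(): the state, without advancing time (a new reading comes with each control period).
- viewer.camera(name): name is "scene" or "top"; returns a dict with "img" (480x640x3 uint8, red, green, blue), "z_map" (480x640 float32, m along the optical axis (not along the pixel's ray), 0 where there is no reading), "fx", "fy", "cx", "cy" (pixels), "R" (3x3) and "t" (3): a world point X has camera coordinates R X + t. Camera axes: x right, y down, z forward; pixel columns grow to the right and rows downward; lengths in m; the calibration is good to about 2 mm. A picture is of the moment at which its call begins.
- hand_in(): hands the job in; it is judged then, once.
Trained networks look in a picture, given as the dict that the camera call returned (one of the last four; its "shot" number tells which), for a name from the list of things; names that differ only in an ending like _2 or _b are one class to them, and where a whole thing is asked for, a point or a joint stands for the part that bears it (a point fixed in the world has none). Each returns a list of dicts, best first, with "score" (0 to 1); they miss things now and then, are a little off and sometimes report something else, mostly with a low value. They report only what shows in the picture. A call takes as long as a camera call.
- viewer.recognise(target, picture): "rect" ([left, top, right, bottom] in pixels, round what is visible of it).
The state is a dict: "time_s": time; "qpos": joint angles; "joint_vel": joint speeds; "tau": joint torques, N m; "ee_pos": TCP position; "eef_rot": TCP orientation; "force": force on the tool from outside, world axes, zero at the start; "moment": the same for the moment, N m; "grip_width": finger opening in m; "grip_force": force on a finger pad.
Only numpy, scipy, OpenCV 4.12 (cv2) and the standard library are available. Lean on these libraries where they do the work, as an engineer would, in place of code of your own. Each camera call takes 0.05 s, during which the arm holds its last target. There are 200 camera calls.

## Working session

There is one attempt and no reset: what is moved stays moved. The work goes in short steps, Python scripts to look and compute and a tool call to move; the robot and the scene stay as the last step left them, time stands still between calls to the robot, and variables do not carry over. Pictures are saved under pics/ and viewed, at most 10 in all, crops included, and the job is handed in when it is done.

Besides the shell and the picture viewer there is one more tool, called after "Call:" as name(argument=value, ...), one argument or row to a line, values as JSON. step_arm: Moves the arm, as the interface text tells. Shifts and turns lie within -1 to 1; 1 stands for 0.1 m of shift or 90 degrees of turn. Its arguments: {"type":"object","properties":{"plan":{"type":"array"},"grip_force":{"type":"number"}},"required":["plan"]}

```bash
mkdir -p pics; ls; cat > h.py <<'E'
import numpy as np, cv2
from station import telemetry, viewer, ctrl
def pts(p):
    z=p["z_map"]; v,u=np.mgrid[:480,:640]
    c=np.stack([(u-p["cx"])/p["fx"]*z,(v-p["cy"])/p["fy"]*z,z],-1)
    R=np.array(p["R"]);t=np.array(p["t"])
    return (c-t)@R   # R^T (c-t)
E
python3 - <<'E'
from h import *
print(telemetry.get_obs(), ctrl.tcp_to_tips)
for n in("top","scene"):
    p=viewer.camera(n); cv2.imwrite(f"pics/{n}0.png",p["img"][...,::-1])
    W=pts(p); np.savez(f"{n}0.npz",W=W,img=p["img"])
    for t in("dust_box","cover","orange_lip","grey_lip","x_block_a","dish_pattern","lump_0"):
        r=viewer.recognise(t,p)[:2]; print(n,t,[(np.round(q["rect"]),round(q["score"],2)) for q in r])
E
```

```text
pics
{'time_s': 0.0, 'qpos': array([ 1.23042231e+00,  3.00465646e-01,  1.52157607e+00, -9.31534160e-06,
        1.32067250e+00, -6.65919585e-02]), 'joint_vel': array([ 0.00119617,  0.00143007, -0.00201628,  0.0002841 , -0.00170386,
       -0.00071449]), 'tau': array([ 4.98035715e-04, -5.31775725e+01, -3.52765381e+01,  7.09727174e-02,
        2.41203932e-02, -4.43341730e-05]), 'ee_pos': array([0.14862826, 0.52929344, 0.22189142]), 'eef_rot': array([-3.14047297e+00, -6.56290970e-05,  2.86781287e+00]), 'force': array([ 0.09287686,  1.08555952, -0.6308572 ]), 'moment': array([ 0.07221513, -0.00657377, -0.02229687]), 'grip_force': 0.0, 'grip_width': 0.09376508672224203} 0.017
top dust_box [(array([254., 213., 328., 304.]), 0.79)]
top cover [(array([363., 232., 415., 296.]), 0.9)]
top orange_lip [(array([256., 212., 325., 303.]), 0.6)]
top grey_lip [(array([253., 210., 324., 304.]), 0.82)]
top x_block_a [(array([407., 176., 444., 206.]), 0.8), (array([252., 211., 327., 304.]), 0.17)]
top dish_pattern [(array([187., 247., 230., 293.]), 0.68)]
top lump_0 [(array([374., 196., 389., 217.]), 0.72)]
scene dust_box []
scene cover [(array([308., 293., 387., 359.]), 0.77)]
scene orange_lip [(array([224., 218., 311., 296.]), 0.79)]
scene grey_lip [(array([228., 216., 313., 297.]), 0.71)]
scene x_block_a [(array([427., 276., 458., 306.]), 0.89)]
scene dish_pattern [(array([190., 217., 230., 242.]), 0.89)]
scene lump_0 [(array([382., 268., 404., 287.]), 0.62)]
```

```bash
python3 - <<'E'
from h import *
a=cv2.imread("pics/top0.png")[160:320,170:460]; b=cv2.imread("pics/scene0.png")[190:370,170:470]
a=cv2.resize(a,(800,441),interpolation=cv2.INTER_CUBIC);
cv2.imwrite("pics/a.png",a); cv2.imwrite("pics/b.png",cv2.resize(b,(800,480),interpolation=cv2.INTER_CUBIC))
d=np.load("top0.npz");W=d["W"];I=d["img"].astype(int)
hsv=cv2.cvtColor(d["img"],cv2.COLOR_RGB2HSV)
for n,m in (("blue",(hsv[...,0]>95)&(hsv[...,0]<125)&(hsv[...,1]>100)),("orange",(hsv[...,0]<22)&(hsv[...,1]>130))):
    m2=np.zeros_like(m);
    s=(slice(225,305),slice(355,425)) if n=="blue" else (slice(205,310),slice(245,335))
    m2[s]=m[s]; P=W[m2]; print(n,m2.sum(),P.mean(0),np.median(P[:,2]))
    k=m2.astype(np.uint8); 
    pp=P[:,:2].astype(np.float32)*1000; print(cv2.minAreaRect(pp), cv2.boxPoints(cv2.minAreaRect(pp)))
# box: height
B=W[205:310,245:335].reshape(-1,3); B=B[(B[:,2]>.05)&(B[:,2]<.064)]
r=cv2.minAreaRect((B[:,:2]*1000).astype(np.float32)); print("box",r,cv2.boxPoints(r))
C=W[225:305,355:425].reshape(-1,3); C=C[(C[:,2]>.03)&(C[:,2]<.05)]
r=cv2.minAreaRect((C[:,:2]*1000).astype(np.float32)); print("handle",r,C.mean(0),len(C))
E
```

```text
blue 1808 [ 0.44088743 -0.21140777  0.00978977] 0.006781736138241222
((425.78045654296875, -157.9301300048828), (135.6914825439453, 203.7906494140625), 15.665406227111816) [[ 332.94116  -78.13936]
 [ 387.96857 -274.3602 ]
 [ 518.61975 -237.7209 ]
 [ 463.59235  -41.50006]]
orange 617 [0.5310026  0.04902964 0.05258021] 0.05760657330925476
((561.3591918945312, 34.32980728149414), (293.4532775878906, 138.13525390625), 7.162758827209473) [[407.16568   84.563324]
 [424.38956  -52.49391 ]
 [715.55273  -15.903709]
 [698.32886  121.15353 ]]
box ((463.5072326660156, 23.627845764160156), (186.1610107421875, 105.02891540527344), 22.00336265563965) [[357.53143   37.44361 ]
 [396.88165  -59.935192]
 [569.48303    9.81208 ]
 [530.1328   107.19089 ]]
handle ((441.9322509765625, -210.41253662109375), (14.118532180786133, 54.60457229614258), 15.667940139770508) [ 0.44185316 -0.21004712  0.0422425 ] 147
```

View pics/a.png

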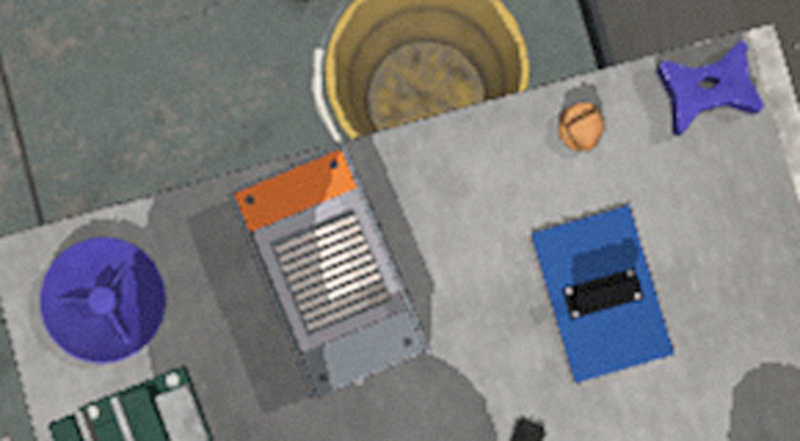

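View pics/b.png

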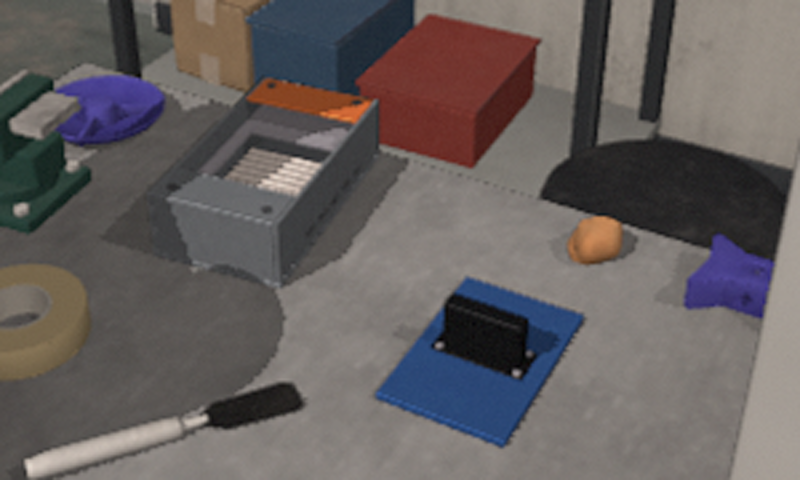

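The top crop shows the box at (325,270) with its orange lip up-left, and the cover at (600,290) with its handle across it. There is clear bench between them. The scene view agrees. Next I'll refine the cover pose and check for tall obstacles.

```bash
cat >> h.py <<'E'
from scipy.spatial.transform import Rotation as Ro
def go(pos,yaw,tilt=0):
    "rows-total in tool units from present measured pose to tool pose (yaw of tool x deg, tilt about tool x deg)"
    o=telemetry.get_obs(); R0=Ro.from_euler("xyz",o["eef_rot"]); 
    R1=Ro.from_euler("z",yaw,degrees=True)*Ro.from_euler("x",180,degrees=True)*Ro.from_euler("x",tilt,degrees=True)
    d=R0.inv().apply(np.array(pos)-o["ee_pos"]); r=(R0.inv()*R1).as_rotvec()
    print("shift(tool units)",np.round(d/.1,3),"turn units",np.round(r/(np.pi/2),4),"ee",np.round(o["ee_pos"],4),"F",np.round(o["force"],1),"t",round(o["time_s"],2))
E
python3 - <<'E'
from h import *
for n in("top","scene"):
    d=np.load(n+"0.npz");W=d["W"]; hsv=cv2.cvtColor(d["img"],cv2.COLOR_RGB2HSV)
    m=(hsv[...,0]>95)&(hsv[...,0]<125)&(hsv[...,1]>90)&(W[...,2]>.002)&(W[...,2]<.012)&(np.hypot(W[...,0]-.442,W[...,1]+.21)<.1)
    print(n,m.sum(),cv2.minAreaRect((W[m][:,:2]*1000).astype(np.float32)),W[m][:,2].mean())
    c,s=np.cos(np.radians(22)),np.sin(np.radians(22)); X=W-np.array([.4635,.0236,0])
    bx=X[...,0]*c+X[...,1]*s; by=-X[...,0]*s+X[...,1]*c
    k=(abs(bx)<.3)&(abs(by)<.25)&(W[...,2]>.07)&(W[...,2]<.5)
    print("tall",k.sum(),[(np.round(q,2)) for q in (W[k].min(0),W[k].max(0))] if k.any() else "")
    k=(abs(by)<.1)&(abs(bx)<.3)&(W[...,2]>.05)&(W[...,2]<.065)
    print(cv2.minAreaRect((W[k][:,:2]*1000).astype(np.float32)),np.median(W[k][:,2]))
    k=(abs(bx)<.041)&(abs(by)>.0405)&(abs(by)<.047);print("ledge",np.median(W[k][:,2]))
    k=(abs(bx)<.3)&(abs(by)<.25)&(W[...,2]>.07)&(W[...,2]<.5)
    for x,y,z in W[k][::40]: print(np.round([x,y,z],2),end=" ")
go([.442,-.2104,.10],105.67)
E
```

```text
top 1786 ((441.3150329589844, -211.99586486816406), (135.5574951171875, 89.82171630859375), 15.282332420349121) 0.006766295396994
tall 1302 [array([0.28, 0.12, 0.07]), array([0.37, 0.24, 0.1 ])]
((463.5072326660156, 23.627845764160156), (186.1610107421875, 105.02891540527344), 22.00336265563965) 0.0575606679969271
ledge 0.036655519880216904
[0.37 0.17 0.09] [0.37 0.18 0.1 ] [0.36 0.15 0.09] [0.36 0.19 0.1 ] [0.36 0.17 0.1 ] [0.35 0.15 0.09] [0.35 0.13 0.09] [0.35 0.13 0.09] [0.35 0.23 0.1 ] [0.35 0.13 0.09] [0.34 0.14 0.09] [0.34 0.15 0.09] [0.34 0.17 0.1 ] [0.34 0.18 0.09] [0.34 0.22 0.1 ] [0.33 0.23 0.1 ] [0.33 0.13 0.09] [0.33 0.14 0.09] [0.33 0.16 0.1 ] [0.33 0.17 0.1 ] [0.32 0.17 0.09] [0.32 0.17 0.1 ] [0.32 0.17 0.1 ] [0.32 0.15 0.1 ] [0.31 0.23 0.1 ] [0.31 0.21 0.09] [0.31 0.2  0.09] [0.31 0.16 0.1 ] [0.3  0.23 0.1 ] [0.3  0.2  0.08] [0.3 0.2 0.1] [0.29 0.22 0.09] [0.29 0.19 0.1 ] scene 1949 ((437.3462219238281, -213.46347045898438), (137.17930603027344, 89.48341369628906), 14.899866104125977) 0.006088420530990282
tall 1338 [array([0.27, 0.12, 0.07]), array([0.37, 0.24, 0.1 ])
[... 154 characters left out ...]
34 0.24 0.1 ] [0.33 0.22 0.1 ] [0.32 0.22 0.1 ] [0.35 0.19 0.1 ] [0.35 0.19 0.09] [0.34 0.19 0.1 ] [0.34 0.21 0.08] [0.32 0.21 0.09] [0.3  0.21 0.1 ] [0.28 0.22 0.1 ] [0.34 0.16 0.1 ] [0.33 0.21 0.08] [0.29 0.2  0.1 ] [0.35 0.15 0.09] [0.31 0.18 0.09] [0.28 0.21 0.09] [0.33 0.15 0.09] [0.3  0.2  0.08] [0.35 0.13 0.09] [0.32 0.15 0.1 ] [0.28 0.19 0.09] [0.34 0.14 0.09] [0.3  0.15 0.1 ] [0.28 0.19 0.09] [0.34 0.13 0.09] [0.31 0.14 0.09] [0.29 0.17 0.09] [0.28 0.21 0.08] [0.33 0.12 0.09] [0.32 0.13 0.09] [0.32 0.14 0.08] [0.32 0.13 0.08] [0.3  0.15 0.08] [0.31 0.14 0.07] shift(tool units) [-4.824 -6.33   1.225] turn units [0.     0.     0.6516] ee [0.1487 0.5295 0.2224] F [ 0.1 -0.9 -0.9] t 0.8
```

Call:
step_arm(
  plan=[
    {"rz":0.082,"claw":0},
    {"rz":0.082,"claw":0},
    {"rz":0.082,"claw":0},
    {"rz":0.082,"claw":0},
    {"rz":0.082,"claw":0},
    {"rz":0.082,"claw":0},
    {"rz":0.082,"claw":0},
    {"rz":0.08,"claw":0},
    {"dx":-0.2,"dy":0.02,"claw":0},
    {"dx":-0.4,"dy":0.04,"claw":0},
  ],
)

```text
$.plan[0]: bad value
```

Call:
step_arm(
  plan=[
    {"dx":-0.4,"dy":0.04,"claw":0},
    {"dx":-0.4,"dy":0.04,"claw":0},
    {"dx":-0.4,"dy":0.04,"claw":0},
    {"dx":-0.4,"dy":0.04,"claw":0},
    {"dx":-0.4,"dy":0.04,"claw":0},
    {"dx":-0.4,"dy":0.04,"claw":0},
    {"dx":-0.4,"dy":0.04,"claw":0},
    {"dx":-0.4,"dy":0.04,"claw":0},
    {"dx":-0.4,"dy":0.04,"claw":0},
    {"dx":-0.4,"dy":0.04,"claw":0},
  ],
)

```text
$.plan[0]: bad value
```

Call:
step_arm(
  plan=[
    {"dx":-0.4,"dy":0.04,"claw":0},
    {"dx":-0.4,"dy":0.04,"claw":0},
    {"dx":-0.4,"dy":0.04,"claw":0},
    {"dx":-0.4,"dy":0.04,"claw":0},
    {"dx":-0.4,"dy":0.04,"claw":0},
    {"dx":-0.4,"dy":0.04,"claw":0},
    {"dx":-0.4,"dy":0.04,"claw":0},
    {"dx":-0.4,"dy":0.04,"claw":0},
    {"dx":-0.1,"claw":0},
    {"claw":0},
  ],
)

```text
$.plan[0]: bad value
```

```bash
python3 -c "
from h import *
go([.4415,-.2115,.028],105.5)"
```

```text
shift(tool units) [-4.822 -6.342  1.945] turn units [0.     0.     0.6535] ee [0.1487 0.5295 0.2224] F [ 0.1 -0.9 -0.9] t 0.8
```

Call:
step_arm(
  plan=[
    {"dx":0,"dy":0,"dz":0,"rx":0,"ry":0,"rz":0.082,"claw":0},
    {"dx":0,"dy":0,"dz":0,"rx":0,"ry":0,"rz":0.082,"claw":0},
    {"dx":0,"dy":0,"dz":0,"rx":0,"ry":0,"rz":0.082,"claw":0},
    {"dx":0,"dy":0,"dz":0,"rx":0,"ry":0,"rz":0.082,"claw":0},
    {"dx":0,"dy":0,"dz":0,"rx":0,"ry":0,"rz":0.082,"claw":0},
    {"dx":0,"dy":0,"dz":0,"rx":0,"ry":0,"rz":0.082,"claw":0},
    {"dx":0,"dy":0,"dz":0,"rx":0,"ry":0,"rz":0.082,"claw":0},
    {"dx":0,"dy":0,"dz":0,"rx":0,"ry":0,"rz":0.08,"claw":0},
    {"dx":-0.2,"dy":0.02,"dz":0,"rx":0,"ry":0,"rz":0,"claw":0},
    {"dx":-0.4,"dy":0.04,"dz":0,"rx":0,"ry":0,"rz":0,"claw":0},
  ],
)

```text
time_s: 1.8
ee_pos: [0.1701, 0.4735, 0.222]
eef_rot: [-3.141, 0.0, 1.842]
force: [0.2, -0.4, -0.5]
grip_width: 0.0941
grip_force: 0.0
```

Call:
step_arm(
  plan=[
    {"dx":-0.4,"dy":0.04,"dz":0,"rx":0,"ry":0,"rz":0,"claw":0},
    {"dx":-0.4,"dy":0.04,"dz":0,"rx":0,"ry":0,"rz":0,"claw":0},
    {"dx":-0.4,"dy":0.04,"dz":0,"rx":0,"ry":0,"rz":0,"claw":0},
    {"dx":-0.4,"dy":0.04,"dz":0,"rx":0,"ry":0,"rz":0,"claw":0},
    {"dx":-0.4,"dy":0.04,"dz":0,"rx":0,"ry":0,"rz":0,"claw":0},
    {"dx":-0.4,"dy":0.04,"dz":0,"rx":0,"ry":0,"rz":0,"claw":0},
    {"dx":-0.4,"dy":0.04,"dz":0,"rx":0,"ry":0,"rz":0,"claw":0},
    {"dx":-0.4,"dy":0.04,"dz":0,"rx":0,"ry":0,"rz":0,"claw":0},
    {"dx":-0.4,"dy":0.04,"dz":0,"rx":0,"ry":0,"rz":0,"claw":0},
    {"dx":-0.4,"dy":0.04,"dz":0,"rx":0,"ry":0,"rz":0,"claw":0},
  ],
)

```text
time_s: 2.8
ee_pos: [0.3158, 0.0968, 0.2228]
eef_rot: [3.14, 0.0, 1.841]
force: [1.0, 0.6, -0.7]
grip_width: 0.0943
grip_force: 0.0
```

Call:
step_arm(
  plan=[
    {"dx":-0.4,"dy":0.04,"dz":0.1,"rx":0,"ry":0,"rz":0,"claw":0},
    {"dx":-0.4,"dy":0.04,"dz":0.1,"rx":0,"ry":0,"rz":0,"claw":0},
    {"dx":-0.4,"dy":0.04,"dz":0.1,"rx":0,"ry":0,"rz":0,"claw":0},
    {"dx":-0.4,"dy":0.04,"dz":0.1,"rx":0,"ry":0,"rz":0,"claw":0},
    {"dx":-0.4,"dy":0.04,"dz":0.1,"rx":0,"ry":0,"rz":0,"claw":0},
    {"dx":-0.4,"dy":0.04,"dz":0.1,"rx":0,"ry":0,"rz":0,"claw":0},
    {"dx":-0.4,"dy":0.04,"dz":0.1,"rx":0,"ry":0,"rz":0,"claw":0},
    {"dx":-0.2,"dy":0.02,"dz":0.1,"rx":0,"ry":0,"rz":0,"claw":0},
    {"dx":0,"dy":0,"dz":0,"rx":0,"ry":0,"rz":0,"claw":0},
    {"dx":0,"dy":0,"dz":0,"rx":0,"ry":0,"rz":0,"claw":0},
  ],
)

```text
time_s: 3.8
ee_pos: [0.4242, -0.1825, 0.1424]
eef_rot: [-3.141, -0.001, 1.84]
force: [0.1, 0.2, -0.2]
grip_width: 0.0941
grip_force: 0.0
```

```bash
python3 -c "
from h import *
go([.4415,-.2115,.028],105.5)"
```

```text
shift(tool units) [-0.326  0.09   1.143] turn units [-0.0003 -0.0004 -0.0009] ee [ 0.4242 -0.1825  0.1424] F [ 0.1  0.2 -0.2] t 3.8
```

Call:
step_arm(
  plan=[
    {"dx":-0.165,"dy":0.045,"dz":0,"rx":0,"ry":0,"rz":0,"claw":0},
    {"dx":-0.161,"dy":0.045,"dz":0.2,"rx":0,"ry":0,"rz":0,"claw":0},
    {"dx":0,"dy":0,"dz":0.3,"rx":0,"ry":0,"rz":0,"claw":0},
    {"dx":0,"dy":0,"dz":0.3,"rx":0,"ry":0,"rz":0,"claw":0},
    {"dx":0,"dy":0,"dz":0.2,"rx":0,"ry":0,"rz":0,"claw":0},
    {"dx":0,"dy":0,"dz":0.143,"rx":0,"ry":0,"rz":0,"claw":0},
    {"dx":0,"dy":0,"dz":0,"rx":0,"ry":0,"rz":0,"claw":0},
    {"dx":0,"dy":0,"dz":0,"rx":0,"ry":0,"rz":0,"claw":0.5},
    {"dx":0,"dy":0,"dz":0,"rx":0,"ry":0,"rz":0,"claw":0.7},
    {"dx":0,"dy":0,"dz":0,"rx":0,"ry":0,"rz":0,"claw":0.8},
  ],
  grip_force=10,
)

```text
time_s: 4.8
ee_pos: [0.4423, -0.2119, 0.0292]
eef_rot: [3.14, 0.001, 1.841]
force: [0.3, -0.0, 0.7]
grip_width: 0.0733
grip_force: 0.0
```

Call:
step_arm(
  plan=[
    {"dx":0,"dy":0,"dz":0,"rx":0,"ry":0,"rz":0,"claw":1},
    {"dx":0,"dy":0,"dz":0,"rx":0,"ry":0,"rz":0,"claw":1},
    {"dx":0,"dy":0,"dz":0,"rx":0,"ry":0,"rz":0,"claw":1},
    {"dx":0,"dy":0,"dz":0,"rx":0,"ry":0,"rz":0,"claw":1},
  ],
  grip_force=40,
)

```text
time_s: 5.2
ee_pos: [0.4418, -0.2118, 0.0282]
eef_rot: [-3.142, -0.0, 1.84]
force: [-0.4, 0.3, -0.3]
grip_width: 0.0416
grip_force: 0.0
```

Call:
step_arm(
  plan=[
    {"dx":0,"dy":0,"dz":0,"rx":0,"ry":0,"rz":0,"claw":1},
    {"dx":0,"dy":0,"dz":0,"rx":0,"ry":0,"rz":0,"claw":1},
    {"dx":0,"dy":0,"dz":0,"rx":0,"ry":0,"rz":0,"claw":1},
    {"dx":0,"dy":0,"dz":0,"rx":0,"ry":0,"rz":0,"claw":1},
    {"dx":0,"dy":0,"dz":0,"rx":0,"ry":0,"rz":0,"claw":1},
    {"dx":0,"dy":0,"dz":0,"rx":0,"ry":0,"rz":0,"claw":1},
  ],
  grip_force=40,
)

```text
time_s: 5.8
ee_pos: [0.4416, -0.2118, 0.0281]
eef_rot: [-3.141, -0.0, 1.84]
force: [-4.2, -0.6, 0.2]
grip_width: 0.0138
grip_force: 40.0
```

Call:
step_arm(
  plan=[
    {"dx":0,"dy":0,"dz":-0.1,"rx":0,"ry":0,"rz":0,"claw":1},
    {"dx":0,"dy":0,"dz":-0.3,"rx":0,"ry":0,"rz":0,"claw":1},
    {"dx":0,"dy":0,"dz":-0.3,"rx":0,"ry":0,"rz":-0.036,"claw":1},
    {"dx":0,"dy":0,"dz":-0.3,"rx":0,"ry":0,"rz":-0.036,"claw":1},
    {"dx":0,"dy":0,"dz":-0.3,"rx":0,"ry":0,"rz":0,"claw":1},
    {"dx":0,"dy":0,"dz":0,"rx":0,"ry":0,"rz":0,"claw":1},
    {"dx":0,"dy":0,"dz":0,"rx":0,"ry":0,"rz":0,"claw":1},
  ],
  grip_force=40,
)

```text
time_s: 6.5
ee_pos: [0.4417, -0.2116, 0.1581]
eef_rot: [3.141, 0.0, 1.954]
force: [-0.1, -0.2, -4.2]
grip_width: 0.0139
grip_force: 40.0
```

```bash
cat >> h.py <<'E'
BX,BY,BYAW=.4635,.0236,22.0
H=.028  # TCP above cover underside
def box(xr,z,th):
    "cover right lower corner at box x=xr, height z (m), tilt th deg -> TCP pose args"
    a=np.radians(th); c,s=np.cos(a),np.sin(a)
    x=xr-.068*c+H*s; zz=z+.068*s+H*c
    b=np.radians(BYAW); return [BX+x*np.cos(b),BY+x*np.sin(b),zz],BYAW+90,th
E
python3 -c "
from h import *
go(*box(.045,.11,0)); p=viewer.camera('scene'); cv2.imwrite('pics/s1.png',p['img'][...,::-1])"
```

```text
shift(tool units) [2.101 0.85  0.2  ] turn units [ 0.0003  0.0002 -0.0008] ee [ 0.4417 -0.2116  0.1581] F [-0.1 -0.2 -4.2] t 6.5
```

Call:
step_arm(
  plan=[
    {"dx":0.15,"dy":0.06,"dz":0,"rx":0,"ry":0,"rz":0,"claw":1},
    {"dx":0.3,"dy":0.12,"dz":0,"rx":0,"ry":0,"rz":0,"claw":1},
    {"dx":0.35,"dy":0.14,"dz":0,"rx":0,"ry":0,"rz":0,"claw":1},
    {"dx":0.35,"dy":0.14,"dz":0,"rx":0,"ry":0,"rz":0,"claw":1},
    {"dx":0.35,"dy":0.14,"dz":0,"rx":0,"ry":0,"rz":0,"claw":1},
    {"dx":0.35,"dy":0.14,"dz":0,"rx":0,"ry":0,"rz":0,"claw":1},
    {"dx":0.25,"dy":0.11,"dz":0,"rx":0,"ry":0,"rz":0,"claw":1},
    {"dx":0,"dy":0,"dz":0,"rx":0.072,"ry":0,"rz":0,"claw":1},
    {"dx":0,"dy":0,"dz":0,"rx":0.072,"ry":0,"rz":0,"claw":1},
    {"dx":0,"dy":0,"dz":0,"rx":0,"ry":0,"rz":0,"claw":1},
  ],
  grip_force=40,
)

```text
time_s: 7.55
ee_pos: [0.4422, 0.016, 0.1566]
eef_rot: [-2.911, -0.001, 1.955]
force: [-0.4, -0.0, -2.7]
grip_width: 0.0136
grip_force: 40.0
```

```bash
python3 - <<'E'
from h import *
go(*box(.045,.045,13))
b=np.radians(BYAW)
for n in("top","scene"):
    p=viewer.camera(n); cv2.imwrite(f'pics/{n}2.png',p['img'][...,::-1]); W=pts(p)
    X=W-np.array([BX,BY,0]); bx=X[...,0]*np.cos(b)+X[...,1]*np.sin(b); by=-X[...,0]*np.sin(b)+X[...,1]*np.cos(b)
    hsv=cv2.cvtColor(p["img"],cv2.COLOR_RGB2HSV)
    m=(hsv[...,0]>95)&(hsv[...,0]<125)&(hsv[...,1]>90)&(abs(bx)<.12)&(abs(by)<.08)&(W[...,2]>.06)&(W[...,2]<.2)
    Q=np.stack([bx[m],by[m],W[...,2][m]],1)*1000
    print(n,len(Q),np.percentile(Q,[0,1,99,100],axis=0).round(1)); 
    print(cv2.minAreaRect(Q[:,:2].astype(np.float32)))
    o=telemetry.get_obs(); R=Ro.from_euler("xyz",o["eef_rot"]); L=R.inv().apply(W[m]-o["ee_pos"])*1000
    print("tool frame",np.percentile(L,[0,1,99,100],axis=0).round(1))
    u=p["img"]
a=cv2.imread("pics/scene2.png"); cv2.imwrite("pics/c.png",cv2.resize(a[130:330,160:420],(780,600)))
E
```

```text
shift(tool units) [-0.01   0.232  0.654] turn units [-0.0024 -0.0005  0.0004] ee [0.4422 0.016  0.1566] F [-0.4 -0.  -2.7] t 7.55
top 408 [[-91.9 -43.9 124.7]
 [-91.6 -43.7 127. ]
 [ 11.    1.  153.2]
 [ 15.2   4.1 153.8]]
((-46.08051300048828, -38.126529693603516), (43.932247161865234, 116.24259185791016), 67.9399642944336)
tool frame [[-44.7 -65.5  12.7]
 [-44.5 -65.2  16.5]
 [  0.2  39.7  24.3]
 [  3.3  44.3  26.2]]
scene 833 [[-98.5 -44.7 116.4]
 [-97.  -44.1 120.1]
 [ 34.4  41.9 154.6]
 [ 37.9  44.6 172.4]]
((-30.276111602783203, -0.08573150634765625), (89.02639770507812, 136.50021362304688), 89.80011749267578)
tool frame [[-45.2 -71.5 -14.3]
 [-44.6 -70.1   4. ]
 [ 41.4  64.6  27.7]
 [ 44.1  68.   28.2]]
```

View pics/c.png

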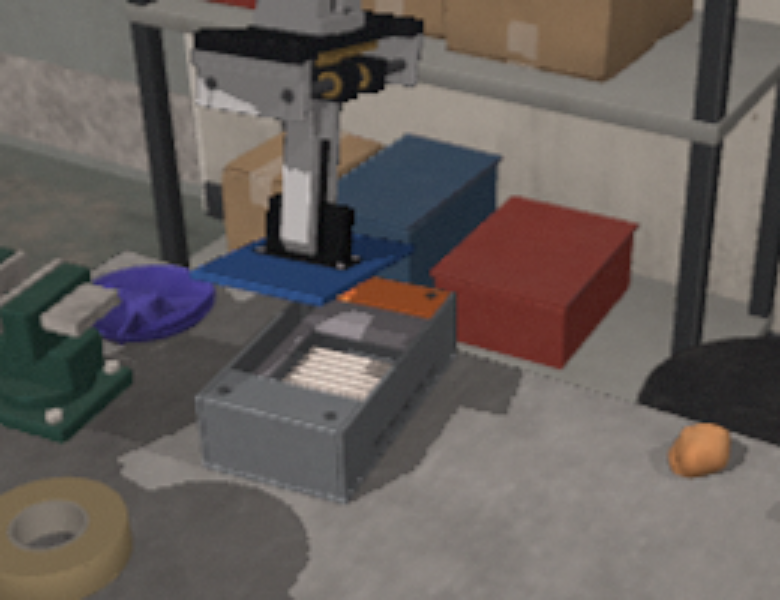

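Call:
step_arm(
  plan=[
    {"dx":0,"dy":0.06,"dz":0.15,"rx":0,"ry":0,"rz":0,"claw":1},
    {"dx":-0.01,"dy":0.06,"dz":0.2,"rx":-0.002,"ry":0,"rz":0,"claw":1},
    {"dx":0,"dy":0.06,"dz":0.2,"rx":0,"ry":0,"rz":0,"claw":1},
    {"dx":0,"dy":0.05,"dz":0.1,"rx":0,"ry":0,"rz":0,"claw":1},
    {"dx":0,"dy":0,"dz":0,"rx":0,"ry":0,"rz":0,"claw":1},
    {"dx":0,"dy":0,"dz":0,"rx":0,"ry":0,"rz":0,"claw":1},
  ],
  grip_force=40,
)

```text
time_s: 8.25
ee_pos: [0.4501, 0.0167, 0.0903]
eef_rot: [-2.92, 0.0, 1.953]
force: [0.3, 0.5, -1.9]
grip_width: 0.0138
grip_force: 40.0
```

```bash
python3 - <<'E'
from h import *
go(*box(.045,.039,13));go(*box(.085,.038,13))
p=viewer.camera("scene"); cv2.imwrite("pics/d.png",cv2.resize(p["img"][...,::-1][190:310,200:340],(700,600)))
E
```

```text
shift(tool units) [0.014 0.019 0.085] turn units [ 0.0033 -0.0001 -0.0009] ee [0.4501 0.0167 0.0903] F [ 0.3  0.5 -1.9] t 8.25
shift(tool units) [0.014 0.412 0.007] turn units [ 0.0033 -0.0001 -0.0009] ee [0.4501 0.0167 0.0903] F [ 0.3  0.5 -1.9] t 8.25
```

View pics/d.png

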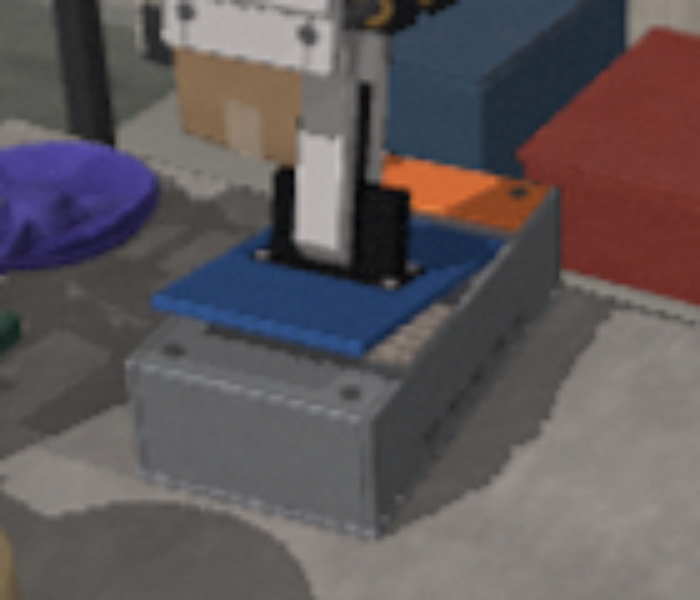

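The cover is tilted with its orange end inside the opening (near pixel 450,240) and its grey end clear above the grey lip (260,330). I'll measure the lateral offset before feeding it in.

```bash
python3 - <<'E'
from h import *
b=np.radians(BYAW)
for n in("scene","top"):
    p=viewer.camera(n);W=pts(p);X=W-np.array([BX,BY,0]); bx=X[...,0]*np.cos(b)+X[...,1]*np.sin(b); by=-X[...,0]*np.sin(b)+X[...,1]*np.cos(b);z=W[...,2]
    hsv=cv2.cvtColor(p["img"],cv2.COLOR_RGB2HSV)
    blue=(hsv[...,0]>95)&(hsv[...,0]<125)&(hsv[...,1]>90)&(abs(by)<.08)&(z>.04)&(z<.1)
    for lo in(-.08,-.06,-.04,-.02,0,.02,.04):
        s=(bx>lo)&(bx<lo+.02); c=by[s&blue]*1000; w=by[s&(z>.0545)&(z<.06)&(hsv[...,1]<80)&(abs(by)<.07)]*1000
        f=lambda a:np.percentile(a,[0,3,97,100]).round(1) if len(a)>4 else None
        print(n,lo,f(c),f(w))
E
```

```text
scene -0.08 [-46.7 -45.6  38.5  42.7] [-52.4 -50.9  49.6  52.9]
scene -0.06 [-46.8 -44.9  39.3  45.1] [-52.2 -52.2 -31.8 -30.8]
scene -0.04 [-46.7 -45.9  40.1  42. ] [-52.8 -52.4 -48.8 -48.7]
scene -0.02 [-46.5 -45.8  41.5  42.5] [-52.2 -52.2 -48.4 -48. ]
scene 0 [-46.3 -46.1 -16.3 -14.1] [-52.1 -52.1  52.3  52.6]
scene 0.02 [-48.4 -45.8  -8.8  -7.9] [-52.1 -52.1 -49.5 -49.4]
scene 0.04 [-45.1 -44.1  -4.9  -4.1] [-52.7 -52.6 -23.4 -23.1]
top -0.08 [-46.2 -45.4  -3.4  -0.7] [-52.5 -52.4 -47.1 -46.9]
top -0.06 [-46.  -45.4 -29.6 -25.8] [-52.3 -52.3 -48.3 -47.9]
top -0.04 [-46.6 -45.8 -26.6 -25.4] [-52.2 -52.1 -48.7 -48.6]
top -0.02 [-46.3 -46.  -33.6 -33.1] [-52.4 -52.2 -48.8 -48.7]
top 0 [-46.6 -46.3 -35.7 -35. ] [-52.2 -52.2 -49.  -48.9]
top 0.02 None None
top 0.04 None None
```

Call:
step_arm(
  plan=[
    {"dx":0.017,"dy":0.0,"dz":0.06,"rx":0.003,"ry":0,"rz":0,"claw":1},
    {"dx":0,"dy":0.05,"dz":0,"rx":0,"ry":0,"rz":0,"claw":1},
    {"dx":0,"dy":0.05,"dz":0,"rx":0,"ry":0,"rz":0,"claw":1},
    {"dx":0,"dy":0.05,"dz":-0.01,"rx":0,"ry":0,"rz":0,"claw":1},
    {"dx":0,"dy":0.05,"dz":-0.01,"rx":0,"ry":0,"rz":0,"claw":1},
    {"dx":0,"dy":0,"dz":0,"rx":0,"ry":0,"rz":0,"claw":1},
  ],
  grip_force=40,
)

```text
time_s: 9.0
ee_pos: [0.4672, 0.0256, 0.0812]
eef_rot: [-2.914, 0.0, 1.954]
force: [0.5, 0.1, -2.4]
grip_width: 0.0137
grip_force: 40.0
```

```bash
python3 -c "
from h import *
go(*box(.085,.038,13))"
```

```text
shift(tool units) [-0.004  0.205 -0.041] turn units [-0.0004 -0.0001 -0.0006] ee [0.4672 0.0256 0.0812] F [ 0.5  0.1 -2.4] t 9.0
```

Call:
step_arm(
  plan=[
    {"dx":0,"dy":0.05,"dz":-0.01,"rx":0,"ry":0,"rz":0,"claw":1},
    {"dx":0,"dy":0.05,"dz":-0.01,"rx":0,"ry":0,"rz":0,"claw":1},
    {"dx":0,"dy":0.05,"dz":-0.01,"rx":0,"ry":0,"rz":0,"claw":1},
    {"dx":0,"dy":0.03,"dz":-0.01,"rx":0,"ry":0,"rz":0,"claw":1},
    {"dx":0,"dy":0.02,"dz":0,"rx":0,"ry":0,"rz":0,"claw":1},
    {"dx":0,"dy":0,"dz":0,"rx":0,"ry":0,"rz":0,"claw":1},
  ],
  grip_force=40,
)

```text
time_s: 9.6
ee_pos: [0.4856, 0.033, 0.0805]
eef_rot: [-2.914, -0.0, 1.954]
force: [-0.4, -0.4, -2.6]
grip_width: 0.0141
grip_force: 40.0
```

```bash
python3 - <<'E'
from h import *
for th,z in((9,.0375),(5,.0375),(2,.0375),(0,.0375)):go(*box(.085,z,th))
p=viewer.camera("scene"); cv2.imwrite("pics/e.png",cv2.resize(p["img"][...,::-1][190:310,200:340],(700,600)))
E
```

```text
shift(tool units) [-0.004 -0.007  0.05 ] turn units [-0.0451 -0.0001 -0.0007] ee [0.4856 0.033  0.0805] F [-0.4 -0.4 -2.6] t 9.6
shift(tool units) [-0.004 -0.021  0.099] turn units [-0.0895 -0.0001 -0.0007] ee [0.4856 0.033  0.0805] F [-0.4 -0.4 -2.6] t 9.6
shift(tool units) [-0.004 -0.03   0.137] turn units [-1.229e-01 -1.000e-04 -7.000e-04] ee [0.4856 0.033  0.0805] F [-0.4 -0.4 -2.6] t 9.6
shift(tool units) [-0.004 -0.034  0.162] turn units [-1.451e-01 -1.000e-04 -7.000e-04] ee [0.4856 0.033  0.0805] F [-0.4 -0.4 -2.6] t 9.6
```

View pics/e.png

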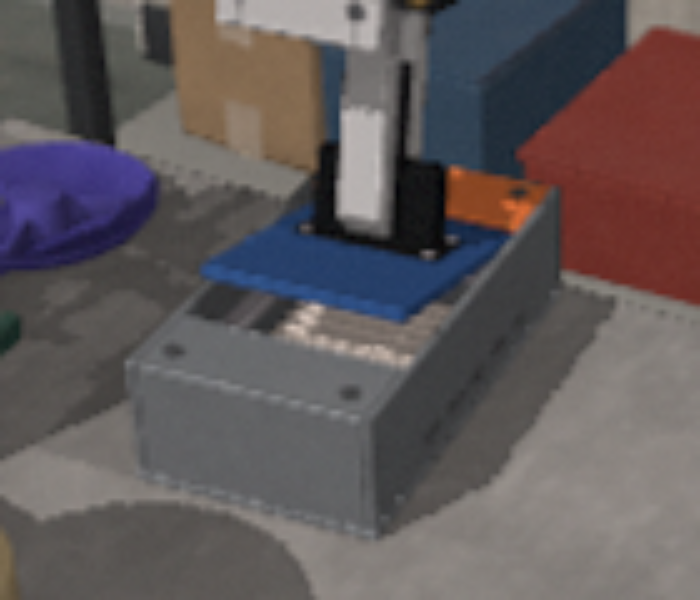

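The orange end is under its lip and the grey end (300,300) hangs over the opening, inside the grey lip. Now I'll lower it.

Call:
step_arm(
  plan=[
    {"dx":0,"dy":-0.005,"dz":0.03,"rx":-0.025,"ry":0,"rz":0,"claw":1},
    {"dx":0,"dy":-0.005,"dz":0.03,"rx":-0.025,"ry":0,"rz":0,"claw":1},
    {"dx":0,"dy":-0.005,"dz":0.03,"rx":-0.025,"ry":0,"rz":0,"claw":1},
    {"dx":0,"dy":-0.005,"dz":0.03,"rx":-0.025,"ry":0,"rz":0,"claw":1},
    {"dx":0,"dy":0,"dz":0,"rx":0,"ry":0,"rz":0,"claw":1},
    {"dx":0,"dy":0,"dz":0,"rx":0,"ry":0,"rz":0,"claw":1},
  ],
  grip_force=40,
)

```text
time_s: 10.25
ee_pos: [0.4816, 0.0313, 0.0693]
eef_rot: [-3.069, 0.0, 1.953]
force: [-3.1, -2.1, -1.7]
grip_width: 0.0135
grip_force: 40.0
```

```bash
python3 - <<'E'
from h import *
for th,z in((0,.0375),(0,.036)):go(*box(.085,z,th))
E
```

```text
shift(tool units) [-0.003 -0.024  0.04 ] turn units [-0.0459  0.     -0.0008] ee [0.4816 0.0313 0.0693] F [-3.1 -2.1 -1.7] t 10.25
shift(tool units) [-0.003 -0.023  0.055] turn units [-0.0459  0.     -0.0008] ee [0.4816 0.0313 0.0693] F [-3.1 -2.1 -1.7] t 10.25
```

Call:
step_arm(
  plan=[
    {"dx":0,"dy":-0.024,"dz":0,"rx":0,"ry":0,"rz":0,"claw":1},
    {"dx":0,"dy":-0.005,"dz":0.02,"rx":-0.023,"ry":0,"rz":0,"claw":1},
    {"dx":0,"dy":-0.005,"dz":0.02,"rx":-0.023,"ry":0,"rz":0,"claw":1},
    {"dx":0,"dy":0,"dz":0.005,"rx":0,"ry":0,"rz":0,"claw":1},
    {"dx":0,"dy":0,"dz":0,"rx":0,"ry":0,"rz":0,"claw":1},
    {"dx":0,"dy":0,"dz":0,"rx":0,"ry":0,"rz":0,"claw":1},
  ],
  grip_force=40,
)

```text
time_s: 10.85
ee_pos: [0.4787, 0.0302, 0.065]
eef_rot: [3.141, 0.0, 1.954]
force: [0.1, -0.2, -2.7]
grip_width: 0.0139
grip_force: 40.0
```

```bash
python3 - <<'E'
from h import *
go(*box(.084,.036,0)); print(telemetry.get_obs()["moment"])
E
```

```text
shift(tool units) [-0.004 -0.006  0.01 ] turn units [ 0.0006  0.0001 -0.0007] ee [0.4787 0.0302 0.065 ] F [ 0.1 -0.2 -2.7] t 10.85
[-0.06505525  0.0531355  -0.00640385]
```

Flat and 1 mm above the ledge with no contact. I'll lower it gently onto the ledge.

Call:
step_arm(
  plan=[
    {"dx":0,"dy":0,"dz":0.006,"rx":0,"ry":0,"rz":0,"claw":1},
    {"dx":0,"dy":0,"dz":0.004,"rx":0,"ry":0,"rz":0,"claw":1},
    {"dx":0,"dy":0,"dz":0,"rx":0,"ry":0,"rz":0,"claw":1},
  ],
  grip_force=40,
)

```text
time_s: 11.15
ee_pos: [0.4787, 0.0302, 0.0641]
eef_rot: [3.14, 0.0, 1.954]
force: [0.6, 0.4, 1.7]
grip_width: 0.0136
grip_force: 40.0
```

Call:
step_arm(
  plan=[
    {"dx":0,"dy":-0.02,"dz":0,"rx":0,"ry":0,"rz":0,"claw":1},
    {"dx":0,"dy":-0.03,"dz":0,"rx":0,"ry":0,"rz":0,"claw":1},
    {"dx":0,"dy":-0.03,"dz":0,"rx":0,"ry":0,"rz":0,"claw":1},
    {"dx":0,"dy":0,"dz":0,"rx":0,"ry":0,"rz":0,"claw":1},
    {"dx":0,"dy":0,"dz":0,"rx":0,"ry":0,"rz":0,"claw":1},
  ],
  grip_force=40,
)

```text
time_s: 11.65
ee_pos: [0.4708, 0.0269, 0.0641]
eef_rot: [3.14, 0.0, 1.954]
force: [-0.6, 0.3, 8.6]
grip_width: 0.0138
grip_force: 40.0
```

```bash
cat >> h.py <<'E'
def st():
    "box-frame state: left end x (mm), TCP lateral, height; force along box x,y,z averaged"
    b=np.radians(BYAW); A=np.array([[np.cos(b),np.sin(b),0],[-np.sin(b),np.cos(b),0],[0,0,1]])
    o=telemetry.get_obs(); p=A@(o["ee_pos"]-[BX,BY,0])*1e3; print("left end",round(p[0]-68,2),"y,z",p[1:].round(2),"F box",(A@o["force"]).round(2),"rot",np.round(o["eef_rot"],4),"t",round(o["time_s"],2))
E
python3 -c "
from h import *
st()"
```

```text
left end -59.95 y,z [ 0.32 64.09] F box [-0.5   0.48  8.57] rot [3.1404e+00 1.0000e-04 1.9536e+00] t 11.65
```

Call:
step_arm(
  plan=[
    {"dx":0,"dy":0,"dz":-0.004,"rx":0,"ry":0,"rz":0,"claw":1},
    {"dx":0,"dy":-0.015,"dz":0,"rx":0,"ry":0,"rz":0,"claw":1},
    {"dx":0,"dy":0,"dz":0,"rx":0,"ry":0,"rz":0,"claw":1},
    {"dx":0,"dy":0,"dz":0,"rx":0,"ry":0,"rz":0,"claw":1},
  ],
  grip_force=40,
)

```text
time_s: 12.05
ee_pos: [0.4694, 0.0265, 0.0641]
eef_rot: [3.141, -0.0, 1.954]
force: [-0.5, -0.4, 1.5]
grip_width: 0.0137
grip_force: 40.0
```

```bash
python3 -c "
from h import *
st()"
```

```text
left end -61.42 y,z [ 0.49 64.1 ] F box [-0.56 -0.16  1.45] rot [ 3.1406e+00 -1.0000e-04  1.9536e+00] t 12.05
```

Call:
step_arm(
  plan=[
    {"dx":0,"dy":-0.015,"dz":0,"rx":0,"ry":0,"rz":0,"claw":1},
    {"dx":0,"dy":0,"dz":0,"rx":0,"ry":0,"rz":0,"claw":1},
    {"dx":0,"dy":0,"dz":0,"rx":0,"ry":0,"rz":0,"claw":1},
  ],
  grip_force=40,
)

```text
time_s: 12.35
ee_pos: [0.4681, 0.026, 0.0641]
eef_rot: [3.141, -0.0, 1.954]
force: [0.1, 0.1, 0.3]
grip_width: 0.0136
grip_force: 40.0
```

Call:
step_arm(
  plan=[
    {"dx":0,"dy":-0.015,"dz":0,"rx":0,"ry":0,"rz":0,"claw":1},
    {"dx":0,"dy":0,"dz":0,"rx":0,"ry":0,"rz":0,"claw":1},
    {"dx":0,"dy":0,"dz":0,"rx":0,"ry":0,"rz":0,"claw":1},
  ],
  grip_force=40,
)

```text
time_s: 12.65
ee_pos: [0.4666, 0.0254, 0.0641]
eef_rot: [3.141, -0.0, 1.954]
force: [0.6, -0.6, -0.5]
grip_width: 0.0136
grip_force: 40.0
```

Call:
step_arm(
  plan=[
    {"dx":0,"dy":-0.015,"dz":0,"rx":0,"ry":0,"rz":0,"claw":1},
    {"dx":0,"dy":0,"dz":0,"rx":0,"ry":0,"rz":0,"claw":1},
    {"dx":0,"dy":0,"dz":0,"rx":0,"ry":0,"rz":0,"claw":1},
  ],
  grip_force=40,
)

```text
time_s: 12.95
ee_pos: [0.4653, 0.0248, 0.0641]
eef_rot: [3.141, -0.0, 1.954]
force: [-0.2, -0.3, -1.1]
grip_width: 0.0137
grip_force: 40.0
```

Call:
step_arm(
  plan=[
    {"dx":0,"dy":-0.015,"dz":0,"rx":0,"ry":0,"rz":0,"claw":1},
    {"dx":0,"dy":0,"dz":0,"rx":0,"ry":0,"rz":0,"claw":1},
    {"dx":0,"dy":0,"dz":0,"rx":0,"ry":0,"rz":0,"claw":1},
  ],
  grip_force=40,
)

```text
time_s: 13.25
ee_pos: [0.4639, 0.0243, 0.0642]
eef_rot: [3.14, -0.0, 1.954]
force: [0.0, -1.0, -1.7]
grip_width: 0.0139
grip_force: 40.0
```

Call:
step_arm(
  plan=[
    {"dx":0,"dy":-0.015,"dz":0.002,"rx":0,"ry":0,"rz":0,"claw":1},
    {"dx":0,"dy":0,"dz":0,"rx":0,"ry":0,"rz":0,"claw":1},
    {"dx":0,"dy":0,"dz":0,"rx":0,"ry":0,"rz":0,"claw":1},
  ],
  grip_force=40,
)

```text
time_s: 13.55
ee_pos: [0.4629, 0.0238, 0.0642]
eef_rot: [3.139, 0.0, 1.954]
force: [3.0, 2.2, -0.7]
grip_width: 0.0136
grip_force: 40.0
```

Call:
step_arm(
  plan=[
    {"dx":0,"dy":-0.006,"dz":0,"rx":0,"ry":0,"rz":0,"claw":1},
    {"dx":0,"dy":0,"dz":0,"rx":0,"ry":0,"rz":0,"claw":1},
    {"dx":0,"dy":0,"dz":0,"rx":0,"ry":0,"rz":0,"claw":1},
  ],
  grip_force=40,
)

```text
time_s: 13.85
ee_pos: [0.4627, 0.0236, 0.0643]
eef_rot: [3.139, 0.0, 1.954]
force: [3.9, 1.8, -1.1]
grip_width: 0.0136
grip_force: 40.0
```

```bash
python3 -c "
from h import *
st()"
```

```text
left end -68.75 y,z [ 0.36 64.3 ] F box [ 4.31  0.18 -1.07] rot [3.1386e+00 3.0000e-04 1.9535e+00] t 13.85
```

Call:
step_arm(
  plan=[
    {"dx":0,"dy":-0.008,"dz":0,"rx":0,"ry":0,"rz":0,"claw":1},
    {"dx":0,"dy":0,"dz":0,"rx":0,"ry":0,"rz":0,"claw":1},
    {"dx":0,"dy":0,"dz":0,"rx":0,"ry":0,"rz":0,"claw":1},
  ],
  grip_force=40,
)

```text
time_s: 14.15
ee_pos: [0.4624, 0.0235, 0.0644]
eef_rot: [3.137, 0.0, 1.953]
force: [6.8, 3.7, -0.9]
grip_width: 0.0138
grip_force: 40.0
```

```bash
python3 -c "
from h import *
st()"
```

```text
left end -69.09 y,z [ 0.35 64.45] F box [ 7.72  0.84 -0.93] rot [3.1373e+00 5.0000e-04 1.9535e+00] t 14.15
```

Call:
step_arm(
  plan=[
    {"dx":0,"dy":-0.008,"dz":0.002,"rx":0.002,"ry":0,"rz":0,"claw":1},
    {"dx":0,"dy":-0.004,"dz":0,"rx":0,"ry":0,"rz":0,"claw":1},
    {"dx":0,"dy":0,"dz":0,"rx":0,"ry":0,"rz":0,"claw":1},
    {"dx":0,"dy":0,"dz":0,"rx":0,"ry":0,"rz":0,"claw":1},
  ],
  grip_force=40,
)

```text
time_s: 14.55
ee_pos: [0.462, 0.0233, 0.0645]
eef_rot: [3.138, 0.001, 1.953]
force: [11.1, 6.3, -4.3]
grip_width: 0.0142
grip_force: 40.0
```

```bash
python3 -c "
from h import *
st()"
```

```text
left end -69.5 y,z [ 0.27 64.5 ] F box [12.67  1.7  -4.28] rot [3.1384e+00 9.0000e-04 1.9533e+00] t 14.55
```

Call:
step_arm(
  plan=[
    {"dx":0,"dy":-0.004,"dz":0.003,"rx":0,"ry":0,"rz":0,"claw":1},
    {"dx":0,"dy":-0.001,"dz":0,"rx":0,"ry":0,"rz":0,"claw":1},
    {"dx":0,"dy":0,"dz":0,"rx":0,"ry":0,"rz":0,"claw":1},
    {"dx":0,"dy":0,"dz":0,"rx":0,"ry":0,"rz":0,"claw":1},
  ],
  grip_force=40,
)

```text
time_s: 14.95
ee_pos: [0.4619, 0.0232, 0.0645]
eef_rot: [3.137, 0.001, 1.953]
force: [11.7, 7.7, -1.0]
grip_width: 0.0138
grip_force: 40.0
```

```bash
python3 -c "
from h import *
st()"
```

```text
left end -69.6 y,z [ 0.2  64.51] F box [13.71  2.8  -0.96] rot [3.1374e+00 1.1000e-03 1.9533e+00] t 14.95
```

Call:
step_arm(
  plan=[
    {"dx":0,"dy":-0.005,"dz":0,"rx":0,"ry":0,"rz":0,"claw":1},
    {"dx":0,"dy":0,"dz":0,"rx":0,"ry":0,"rz":0,"claw":1},
    {"dx":0,"dy":0,"dz":0,"rx":0,"ry":0,"rz":0,"claw":1},
    {"dx":0,"dy":0,"dz":0,"rx":0,"ry":0,"rz":0,"claw":1},
  ],
  grip_force=40,
)

```text
time_s: 15.35
ee_pos: [0.4617, 0.0231, 0.0646]
eef_rot: [3.137, 0.001, 1.953]
force: [13.4, 8.3, -2.7]
grip_width: 0.0139
grip_force: 40.0
```

```bash
python3 -c "
from h import *
st()"
```

```text
left end -69.86 y,z [ 0.19 64.57] F box [15.51  2.68 -2.67] rot [3.1367e+00 1.2000e-03 1.9532e+00] t 15.35
```

15.5 N reached at the stop. I'll ease off before letting go so the spring doesn't kick the cover.

Call:
step_arm(
  plan=[
    {"dx":0,"dy":0.01,"dz":0,"rx":0,"ry":0,"rz":0,"claw":1},
    {"dx":0,"dy":0.01,"dz":0,"rx":-0.001,"ry":0,"rz":0,"claw":1},
    {"dx":0,"dy":0.01,"dz":-0.002,"rx":-0.001,"ry":0,"rz":0,"claw":1},
    {"dx":0,"dy":0.004,"dz":0,"rx":0,"ry":0,"rz":0,"claw":1},
    {"dx":0,"dy":0,"dz":0,"rx":0,"ry":0,"rz":0,"claw":1},
    {"dx":0,"dy":0,"dz":0,"rx":0,"ry":0,"rz":0,"claw":1},
  ],
  grip_force=40,
)

```text
time_s: 15.95
ee_pos: [0.4627, 0.0237, 0.0641]
eef_rot: [3.14, 0.0, 1.954]
force: [1.7, 2.3, 6.1]
grip_width: 0.0141
grip_force: 40.0
```

```bash
python3 -c "
from h import *
st()"
```

```text
left end -68.68 y,z [ 0.38 64.11] F box [2.42 1.55 6.07] rot [3.1395e+00 2.0000e-04 1.9536e+00] t 15.95
```

Call:
step_arm(
  plan=[
    {"dx":0,"dy":0,"dz":-0.003,"rx":0,"ry":0,"rz":0,"claw":1},
    {"dx":0,"dy":0,"dz":0,"rx":0,"ry":0,"rz":0,"claw":1},
    {"dx":0,"dy":0,"dz":0,"rx":0,"ry":0,"rz":0,"claw":0.8},
    {"dx":0,"dy":0,"dz":0,"rx":0,"ry":0,"rz":0,"claw":0.65},
    {"dx":0,"dy":0,"dz":0,"rx":0,"ry":0,"rz":0,"claw":0.65},
    {"dx":0,"dy":0,"dz":0,"rx":0,"ry":0,"rz":0,"claw":0.65},
    {"dx":0,"dy":0,"dz":0,"rx":0,"ry":0,"rz":0,"claw":0.65},
  ],
  grip_force=5,
)

```text
time_s: 16.65
ee_pos: [0.4624, 0.0236, 0.064]
eef_rot: [3.14, -0.0, 1.954]
force: [0.1, -1.8, -0.2]
grip_width: 0.0331
grip_force: 0.0
```

Call:
step_arm(
  plan=[
    {"dx":0,"dy":0,"dz":-0.1,"rx":0,"ry":0,"rz":0,"claw":0.65},
    {"dx":0,"dy":0,"dz":-0.3,"rx":0,"ry":0,"rz":0,"claw":0.65},
    {"dx":0,"dy":0,"dz":-0.4,"rx":0,"ry":0,"rz":0,"claw":0.65},
    {"dx":0,"dy":0,"dz":-0.4,"rx":0,"ry":0,"rz":0,"claw":0.65},
    {"dx":-0.3,"dy":0,"dz":-0.2,"rx":0,"ry":0,"rz":0,"claw":0.65},
    {"dx":-0.4,"dy":0,"dz":0,"rx":0,"ry":0,"rz":0,"claw":0.65},
    {"dx":-0.4,"dy":0,"dz":0,"rx":0,"ry":0,"rz":0,"claw":0.65},
    {"dx":-0.4,"dy":0,"dz":0,"rx":0,"ry":0,"rz":0,"claw":0.65},
    {"dx":-0.3,"dy":0,"dz":0,"rx":0,"ry":0,"rz":0,"claw":0.65},
    {"dx":0,"dy":0,"dz":0,"rx":0,"ry":0,"rz":0,"claw":0.65},
  ],
)

```text
time_s: 17.65
ee_pos: [0.53, -0.1462, 0.2043]
eef_rot: [3.14, 0.0, 1.951]
force: [-0.3, -0.4, -0.1]
grip_width: 0.0328
grip_force: 0.0
```

```bash
python3 - <<'E'
from h import *
b=np.radians(BYAW); ims=[]
for n in("scene","top"):
    p=viewer.camera(n);W=pts(p);X=W-np.array([BX,BY,0]); bx=X[...,0]*np.cos(b)+X[...,1]*np.sin(b); by=-X[...,0]*np.sin(b)+X[...,1]*np.cos(b);z=W[...,2]
    hsv=cv2.cvtColor(p["img"],cv2.COLOR_RGB2HSV)
    m=(hsv[...,0]>95)&(hsv[...,0]<125)&(hsv[...,1]>90)&(abs(by)<.055)&(abs(bx)<.06)&(z>.03)&(z<.06)
    A=np.c_[bx[m],by[m],np.ones(m.sum())]; print(n,m.sum(),np.linalg.lstsq(A,z[m],rcond=None)[0])
    h=(z>.07)&(z<.085)&(abs(bx)<.06)&(abs(by)<.05); print("handle",h.sum(),cv2.minAreaRect((np.c_[bx[h],by[h]]*1000).astype(np.float32)))
    s=(slice(190,310),slice(200,340)) if n=="scene" else (slice(195,315),slice(220,360))
    ims.append(cv2.resize(p["img"][...,::-1][s],(400,343)))
cv2.imwrite("pics/f.png",np.hstack(ims))
E
```

```text
scene 548 [-0.0123666  -0.02061461  0.04258141]
handle 179 ((-1.2211251258850098, 0.3825798034667969), (55.18089294433594, 19.75176429748535), 87.89810943603516)
top 1501 [-0.00461153  0.00568538  0.04272411]
handle 160 ((2.49405574798584, 0.3579521179199219), (55.79877853393555, 13.985730171203613), 89.88525390625)
```

View pics/f.png

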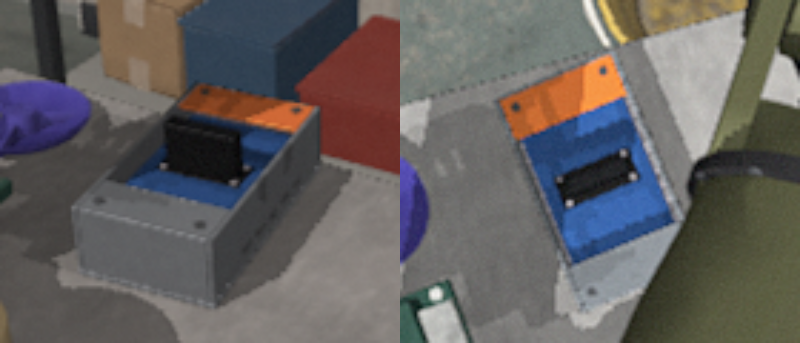

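The cover lies flat (fitted top surface at z 42.6 mm, where 42 is expected). Its blue ends run under the orange lip and the grey lip. The handle at box x +2.5 mm agrees with the felt stop once I allow for the 3 mm box offset found when the cover touched the end wall. The gripper is clear, so I'll hand in.

```bash
python3 -c "
from station import hand_in
print(hand_in())"
```

```text
the job is handed in; nothing more can be done
None
```

The cover is back in the box: flat on the ledges, both ends under their lips, pressed against the hidden stop at about 15.5 N, then eased off and released; the job is handed in, and the hand-in returned no verdict.

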